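# Charge the pad mould and ready the roller

### The job

Pick up the orange cup from the bench scale, tip all six blue rubber balls out of it into the open aluminium mould, and stand the empty cup upright back on the scale. Then draw the hand roller out of its yellow tube, turn it level and finish while still holding it there, centred over the mould and at least 10 cm clear above the mould's walls, ready to roll. Do not shift the bottle, the tub or the finished pads.

Things in the scene. Friction and masses are not known exactly. Their poses are not given: they have to be found in the camera images.
- scale: White bench scale, fixed, 130 x 120 mm and 40 mm high, with a steel weighing pan 100 (x) x 110 (y) mm whose top is 50 mm above the bench. Origin: centre of its underside; z up. One of scale and holder stands to the left of the mould and the other to the right; which is where varies.
- pan (a point): Centre of the top face of the scale's pan, 50 mm above the bench (10 mm to +x of the scale's origin in the scale's frame).
- cup: Orange round plastic cup, open at the top, loose, 60 g, 80 mm high, outer diameter 52 mm at the base growing to 62 mm at the rim, wall 3 mm. Stands upright on the scale's pan with the six balls in it. Origin: centre of its underside; z axis out of the mouth.
- mould: Open square aluminium mould, fixed, 160 x 160 mm outside, 50 mm high, walls and floor 8 mm thick. Origin: centre of its underside; x and y along its sides; z up.
- holder: Fixed upright yellow tube on a grey round foot (100 mm diameter, 8 mm thick). Tube: 46 mm outside, 36 mm inside diameter, narrowing to 22 mm in its lowest 30 mm, rim 90 mm above the bench, inner floor 8 mm above the bench. Origin: centre of its underside.
- roller: Hand roller, loose, about 0.22 kg, 210 mm long: a black rubber barrel 30 mm in diameter and 110 mm long, with a wooden handle 16 mm in diameter and 50 mm long at each end. It stands upright in the yellow tube, 82 mm deep, slightly loose in it. Origin: centre of its lower end face; z axis along it to the upper end.
- roller_mid (a point): Middle of the roller's barrel, also its centre of mass (105 mm from either end).
- ball0_center (a point): Centre of blue rubber ball number 1 of 6, 20 mm in diameter, 10 g; starts in the cup, rolls easily.
- ball1_center (a point): Centre of blue rubber ball number 2 of 6, 20 mm in diameter, 10 g; starts in the cup, rolls easily.
- ball2_center (a point): Centre of blue rubber ball number 3 of 6, 20 mm in diameter, 10 g; starts in the cup, rolls easily.
- ball3_center (a point): Centre of blue rubber ball number 4 of 6, 20 mm in diameter, 10 g; starts in the cup, rolls easily.
- ball4_center (a point): Centre of blue rubber ball number 5 of 6, 20 mm in diameter, 10 g; starts in the cup, rolls easily.
- ball5_center (a point): Centre of blue rubber ball number 6 of 6, 20 mm in diameter, 10 g; starts in the cup, rolls easily.
- bottle: Bystander: white bottle with red cap, 64 mm diameter, 170 mm high. Origin: centre of its underside.
- tub: Bystander: white lidded tub, 64 mm diameter, 74 mm high. Origin: centre of its underside.
- pad1: Bystander: finished pad, blue on black, 60 x 45 mm, 9 mm thick, lying on the bench. Origin: centre of its underside.
- pad2: Bystander: finished pad, blue on black, 60 x 45 mm, 9 mm thick, lying on the bench. Origin: centre of its underside.
- pad3: Bystander: finished pad, blue on black, 60 x 45 mm, 9 mm thick, lying on the bench. Origin: centre of its underside.
Things that resemble listed ones, but are neither listed nor needed, are in the scene too. What is shaped like the scale but brown is not meant.

How it is judged:
On the way, in this order (a step that is already met when the one before it is completed fails the run):
1. all six balls lie in the mould while the roller is still in its tube (x of ball0_center in the frame of mould between -0.073 and 0.073 m and y of ball0_center in the frame of mould between -0.073 and 0.073 m and z of ball0_center in the frame of mould between 0.005 and 0.045 m and x of ball1_center in the frame of mould between -0.073 and 0.073 m and y of ball1_center in the frame of mould between -0.073 and 0.073 m and z of ball1_center in the frame of mould between 0.005 and 0.045 m and x of ball2_center in the frame of mould between -0.073 and 0.073 m and y of ball2_center in the frame of mould between -0.073 and 0.073 m and z of ball2_center in the frame of mould between 0.005 and 0.045 m and x of ball3_center in the frame of mould between -0.073 and 0.073 m and y of ball3_center in the frame of mould between -0.073 and 0.073 m and z of ball3_center in the frame of mould between 0.005 and 0.045 m and x of ball4_center in the frame of mould between -0.073 and 0.073 m and y of ball4_center in the frame of mould between -0.073 and 0.073 m and z of ball4_center in the frame of mould between 0.005 and 0.045 m and x of ball5_center in the frame of mould between -0.073 and 0.073 m and y of ball5_center in the frame of mould between -0.073 and 0.073 m and z of ball5_center in the frame of mould between 0.005 and 0.045 m and horizontal distance between roller and holder below 0.03 m and height (world z) of roller_mid below 0.13 m), for 0.2 s.
2. the empty cup stands upright on the scale, let go, the roller still in its tube (z of cup in the frame of scale between 0.045 and 0.056 m and angle between cup's own z axis and vertical below 0.12 rad and horizontal distance between cup and pan below 0.05 m and contact force between the fingers and cup below 0.1 N and linear speed of cup below 0.03 m/s and height (world z) of roller_mid below 0.13 m), for 0.2 s.
3. the roller is drawn clear above its tube (z of roller in the frame of holder above 0.09 m), for 0.1 s.
At the end, for the whole second after the job is handed in: All six balls lie in the mould; the cup stands upright (within 7 deg) on the scale's pan, within 50 mm of its centre, let go; the roller is held still by the fingers alone, level within 16 deg, its middle at least 160 mm above the bench and within 60 mm sideways of the mould's centre (x of ball0_center in the frame of mould between -0.073 and 0.073 m and y of ball0_center in the frame of mould between -0.073 and 0.073 m and z of ball0_center in the frame of mould between 0.005 and 0.045 m and x of ball1_center in the frame of mould between -0.073 and 0.073 m and y of ball1_center in the frame of mould between -0.073 and 0.073 m and z of ball1_center in the frame of mould between 0.005 and 0.045 m and x of ball2_center in the frame of mould between -0.073 and 0.073 m and y of ball2_center in the frame of mould between -0.073 and 0.073 m and z of ball2_center in the frame of mould between 0.005 and 0.045 m and x of ball3_center in the frame of mould between -0.073 and 0.073 m and y of ball3_center in the frame of mould between -0.073 and 0.073 m and z of ball3_center in the frame of mould between 0.005 and 0.045 m and x of ball4_center in the frame of mould between -0.073 and 0.073 m and y of ball4_center in the frame of mould between -0.073 and 0.073 m and z of ball4_center in the frame of mould between 0.005 and 0.045 m and x of ball5_center in the frame of mould between -0.073 and 0.073 m and y of ball5_center in the frame of mould between -0.073 and 0.073 m and z of ball5_center in the frame of mould between 0.005 and 0.045 m and z of cup in the frame of scale between 0.045 and 0.056 m and angle between cup's own z axis and vertical below 0.12 rad and horizontal distance between cup and pan below 0.05 m and contact force between each of the fingers, roller and cup below 0.1 N and linear speed of each of cup, roller below 0.03 m/s and angle between roller's own z axis and vertical between 1.29 and 1.85 rad and height (world z) of roller_mid above 0.16 m and horizontal distance between roller_mid and mould below 0.06 m and contact force between the fingers and roller above 1 N and contact force between roller and mould below 0.1 N and contact force between roller and holder below 0.1 N and contact force between roller and scale below 0.1 N and contact force between roller and bottle below 0.1 N and contact force between roller and tub below 0.1 N); the arm keeps its last pose, push and grip.
It fails at once if the bottle, the tub or a finished pad is shifted by more than 30 mm (distance of any of bottle, tub, pad1, pad2, pad3 from where it was at the start of the episode above 0.03 m).
It also fails if it takes over 72 s, if anything falls off the work surface, if the arm or the gripper's body presses on something with over 40 N, if the wrist force passes 120 N, or if a joint passes its speed limit or range.

### The arm

A 6-joint arm with a two-finger parallel gripper is mounted at the origin on the work surface. World frame = base frame: x ahead of the robot, y to its left, z up, the work surface at z = 0. Lengths are in m, angles in rad, forces in N, time in s.
With the tool pointing down it reaches from about 0.425 to 0.95 m from the base axis. Payload 3.5 kg.
Tool frame: the origin (TCP) lies between the finger pads; the fingertips stand 22 mm ahead of it and the grasp point (between the pads) lies 3 mm ahead of it (ctrl.nose_length is the z of the fingertips in the tool frame, in m); z points along the fingers, y is the line along which they close (so a half turn about z gives the same grasp; the last joint's range is limited). The gripper opens to 85 mm and grips with 20 to 120 N. Pads are 22 mm wide; open, the fingers measure 114 mm over their backs; the gripper's body (76 mm by 85 mm) begins 54 mm behind the grasp point. The pads swing forward as they close: fully open they stand 13 mm farther back than shut.
Start: joints at [1.108, 0.286, 1.577, -0, 1.279, -0.15], TCP at [0.208, 0.642, 0.253] pointing down, gripper open.
Joint ranges: [-2.77, 2.77], [-0.9, 2.22], [0.21, 2.48], [-1.53, 4.67], [0.24, 2.81], [-2.84, 2.84]. Speed limits (rad/s): [2.79, 2.79, 3.14, 3.14, 3.14, 3.14].

### API

Orientations are given as a unit quaternion [x, y, z, w].
In Python, from plant import ctrl gives the robot as it stands. The module is installed in compiled form; this text tells all that it offers.
- The arm moves only by the tool send_rows, never from a script. Its argument "rows" is text: rows parted by semicolons, each of 7 numbers parted by spaces: the turn, a rotation vector about the tool's x, y, z in fractions of the full range, 1 being 2 pi rad, then the shift along the tool's x, y, z in shares of 500 mm (1.0 is 500 mm), then the opening, from -1 (shut) to 1 (fully open). A call has 1 to 8 rows; each row is the pose to reach, as a shift and turn from the pose commanded when the call began, along the tool's axes at that moment; what a row does not reach only later rows make up. A row lasts 1/8 s, in which the tool goes at most 62.5 mm and 10.7 degrees, less where a joint would pass 70% of its speed; a pose out of reach is approached as far as the arm can. Shift and turn numbers lie between -1 and 1, and a call with a number outside is refused. A call with a gripper value outside its range is refused whole. The fingers move at their own pace and stop on an object; "grip_force" is the grip in N (left out, the last holds). Time passes only in rows, so rows that repeat a pose let the fingers close. It gives the time, the measured TCP pose, the force, the opening and the grip force at its end, in the units of the state.
- ctrl.get_state(): the state, without advancing time (a new reading comes with each control period).
- ctrl.read_camera(name): name is "side" or "top"; returns a dict with "color" (400x640x3 uint8, red, green, blue), "fx", "fy", "cx", "cy" (pixels), "extrinsics" (4x4, takes a point from world to camera coordinates). Camera axes: x right, y down, z forward; pixel columns grow to the right and rows downward; lengths in m; the calibration is good to about 2 mm. A picture is of the moment at which its call begins. There is no depth.
- ctrl.sign_off(): hands the job in; it is judged then, once.
Trained networks look in a picture, given as the dict that the camera call returned (one of the last four; its "shot" number tells which), for a name from the list of things; names that differ only in an ending like _2 or _b are one class to them, and where a whole thing is asked for, a point or a joint stands for the part that bears it (a point fixed in the world has none). Each returns a list of dicts, best first, with "p" (0 to 1); they miss things now and then, are a little off and sometimes report something else, mostly with a low value. They report only what shows in the picture. A call takes as long as a camera call. They do not tell look-alikes from the thing itself.
- ctrl.look_for(picture, target): "position" ([x, y, z] in m, in the coordinates of the camera as it stood for that picture, good to about 4 mm: the middle of the surface that is visible of it).
The state is a dict: "time": time; "qpos": joint angles; "dq": joint speeds; "joint_efforts": joint torques, N m; "eef_pos": TCP position; "tcp_rot": TCP orientation; "contact_force": force on the tool from outside, world axes, zero at the start; "wrist_torque": the same for the moment, N m; "opening": opening from 0.0 (shut) to 1.0 (fully open); "finger_force": force on a finger pad.
Only numpy, scipy, OpenCV 4.12 (cv2) and the standard library are available. Lean on these libraries where they do the work, as an engineer would, in place of code of your own. Each camera call takes 0.05 s, during which the arm holds its last target. There are 200 camera calls.

## Working session

There is one attempt and no reset: what is moved stays moved. The work goes in short steps, Python scripts to look and compute and a tool call to move; the robot and the scene stay as the last step left them, time stands still between calls to the robot, and variables do not carry over. Pictures are saved under pics/ and viewed, at most 10 in all, crops included, and the job is handed in when it is done.

Besides the shell and the picture viewer there is one more tool, called after "Call:" in YAML: its name, and indented under it one key for each argument. send_rows: Moves the arm, as the interface text tells. Its arguments: {"type":"object","properties":{"rows":{"type":"string"},"grip_force":{"type":"number"}},"required":["rows"]}

```bash
mkdir -p pics; cat > h.py <<'E'
import numpy as np, cv2
from plant import ctrl
from scipy.spatial.transform import Rotation as R
def toworld(p,pic):
    E=np.array(pic["extrinsics"]); return E[:3,:3].T@(np.array(p)-E[:3,3])
def proj(w,pic):
    E=np.array(pic["extrinsics"]); c=E[:3,:3]@np.array(w)+E[:3,3]
    return np.array([pic["fx"]*c[0]/c[2]+pic["cx"],pic["fy"]*c[1]/c[2]+pic["cy"]])
def ray(u,v,pic):
    E=np.array(pic["extrinsics"]); d=E[:3,:3].T@np.array([(u-pic["cx"])/pic["fx"],(v-pic["cy"])/pic["fy"],1]); return -E[:3,:3].T@E[:3,3],d
def atz(u,v,z,pic):
    o,d=ray(u,v,pic); return o+d*(z-o[2])/d[2]
def tri(uv1,p1,uv2,p2):
    o1,d1=ray(*uv1,p1);o2,d2=ray(*uv2,p2)
    s=np.linalg.lstsq(np.c_[d1,-d2],o2-o1,rcond=None)[0]
    a=o1+d1*s[0];b=o2+d2*s[1]; return (a+b)/2,np.linalg.norm(a-b)
def save(pic,n): cv2.imwrite(f"pics/{n}.png",np.array(pic["color"])[:,:,::-1])
E
cat > a.py <<'E'
from h import *
np.set_printoptions(precision=3,suppress=True)
s=ctrl.get_state(); print(s["time"],s["eef_pos"],s["tcp_rot"],s["opening"])
for n in ["side","top"]:
    p=ctrl.read_camera(n); save(p,n+"0")
    print(n,"campos",ray(320,200,p)[0])
    for t in ["scale","cup","mould","holder","roller","bottle","tub","pad1","ball0_center"]:
        for r in ctrl.look_for(p,t)[:6]:
            w=toworld(r["position"],p)
            if r["p"]>.15: print(n,t,round(r["p"],2),w,proj(w,p).round())
E
python3 a.py
```

```text
0.0 [0.207 0.642 0.252] [ 0.156  0.988 -0.001 -0.   ] 1.0037597361535413
side campos [-0.305 -0.946  1.018]
side scale 0.9 [ 0.483 -0.513  0.049] [428. 299.]
side scale 0.77 [ 0.494 -0.313  0.043] [373. 259.]
side scale 0.74 [ 0.291 -0.331  0.052] [327. 297.]
side scale 0.64 [0.32  0.154 0.046] [231. 210.]
side cup 0.65 [ 0.709 -0.132  0.057] [377. 198.]
side cup 0.63 [ 0.526 -0.295  0.106] [378. 235.]
side mould 0.83 [ 0.509 -0.038  0.022] [314. 218.]
side holder 0.72 [0.529 0.278 0.013] [260. 178.]
side roller 0.63 [0.536 0.293 0.146] [257. 144.]
side bottle 0.97 [0.752 0.041 0.082] [349. 166.]
side tub 0.62 [ 0.709 -0.13   0.06 ] [377. 197.]
side pad1 0.74 [ 0.731 -0.282  0.008] [415. 228.]
side pad1 0.55 [0.707 0.217 0.01 ] [307. 168.]
top campos [ 0.372 -0.004  1.088]
top scale 0.85 [0.332 0.18  0.055] [241. 273.]
top scale 0.69 [ 0.498 -0.486  0.042] [487. 217.]
top scale 0.59 [ 0.503 -0.257  0.046] [405. 213.]
top scale 0.57 [ 0.309 -0.307  0.052] [425. 286.]
top cup 0.74 [ 0.539 -0.297  0.108] [426. 197.]
top mould 0.61 [ 0.509 -0.036  0.006] [324. 210.]
top holder 0.79 [0.527 0.286 0.01 ] [210. 201.]
top holder 0.42 [ 0.543 -0.293  0.094] [423. 196.]
top roller 0.52 [0.536 0.299 0.17 ] [188. 187.]
top roller 0.31 [ 0.504 -0.26   0.047] [406. 213.]
top bottle 0.97 [0.75  0.054 0.113] [294. 115.]
top tub 0.74 [ 0.722 -0.11   0.075] [354. 131.]
top tub 0.72 [ 0.52  -0.298  0.092] [424. 205.]
top pad1 0.87 [0.705 0.222 0.004] [237. 141.]
top pad1 0.76 [ 0.734 -0.277  0.008] [408. 137.]
top pad1 0.63 [0.6   0.45  0.011] [153. 174.]
top pad1 0.55 [ 0.502 -0.257  0.049] [405. 213.]
```

View pics/side0.png

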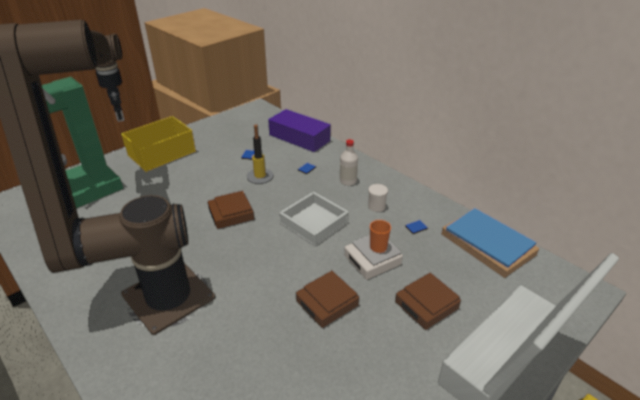

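View pics/top0.png

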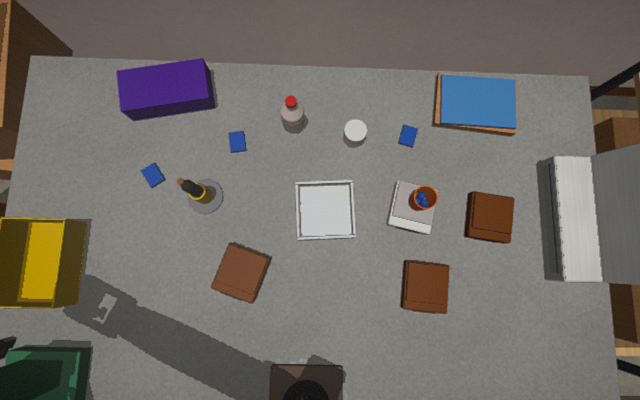

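Only one scale is white: side (373,258), top (413,206). The cup on it is orange: side (379,236), top (424,198). The look-alikes are:
- brown scales: side (231,210), (328,298), (428,299)
- white tub: side (377,197), the cup detector's other hit
- other yellow objects: the yellow box at top (45,262), which is not the holder; the roller and its tube are at top (203,194)

Next I'll fit silhouettes and check one close crop.

```bash
cat > fit.py <<'E'
from h import *
from scipy.optimize import minimize
def hullmask(pts,pic):
    uv=np.array([proj(p,pic) for p in pts]); m=np.zeros((1600,2560),np.uint8)
    cv2.fillConvexPoly(m,cv2.convexHull((uv*4+1.5).round().astype(np.int32)),1); return m
def circ(x,y,z,r): 
    a=np.linspace(0,6.283,40); return np.c_[x+r*np.cos(a),y+r*np.sin(a),z+0*a]
def mask(pic,lo,hi,c,rad):
    hsv=cv2.cvtColor(np.array(pic["color"]),cv2.COLOR_RGB2HSV); m=cv2.inRange(hsv,lo,hi)
    w=np.zeros_like(m); cv2.circle(w,tuple(int(i) for i in c),rad,255,-1); m&=w
    n,l,st,_=cv2.connectedComponentsWithStats(m); k=1+np.argmax(st[1:,4]); m=(l==k).astype(np.uint8)
    return m
def hullof(m):
    M=np.zeros((1600,2560),np.uint8); b=cv2.resize(m,(2560,1600),interpolation=cv2.INTER_NEAREST)
    cv2.fillConvexPoly(M,cv2.convexHull(cv2.findNonZero(b)),1); return M
def fit(model,x0,pairs,step=.01):
    def cost(x):
        c=0
        for M,p in pairs:
            h=hullmask(model(x),p); c+=1-(h&M).sum()/(h|M).sum()
        return c
    x0=np.array(x0); sim=np.vstack([x0]+[x0+step*e for e in np.eye(len(x0))])
    r=minimize(cost,x0,method="Nelder-Mead",options=dict(initial_simplex=sim,xatol=2e-4,fatol=1e-4)); return r.x,r.fun
cup=lambda x:np.r_[circ(x[0],x[1],x[2],.026),circ(x[0],x[1],x[2]+.08,.031)]
E
cat > b.py <<'E'
from fit import *
np.set_printoptions(precision=4,suppress=True)
S=ctrl.read_camera("side");T=ctrl.read_camera("top")
om=dict(lo=(3,120,90),hi=(16,255,255))
ms=mask(S,**om,c=(379,236),rad=20);mt=mask(T,**om,c=(424,198),rad=20)
print(ms.sum(),mt.sum(),"cup",fit(cup,[.53,-.297,.05],[(hullof(ms),S),(hullof(mt),T)]))
ym=dict(lo=(18,110,60),hi=(34,255,255))
ys=mask(S,**ym,c=(260,166),rad=22);yt=mask(T,**ym,c=(203,194),rad=22)
tube=lambda x:np.r_[circ(x[0],x[1],.008,.023),circ(x[0],x[1],x[2],.023)]
print(ys.sum(),yt.sum(),"tube",fit(tube,[.527,.286,.09],[(hullof(ys),S)]),fit(tube,[.527,.286,.09],[(hullof(ys),S),(hullof(yt),T)]))
# crops
k=lambda p,c:cv2.resize(np.array(p["color"])[c[1]-30:c[1]+30,c[0]-40:c[0]+40,::-1],(400,300),interpolation=cv2.INTER_CUBIC)
cv2.imwrite("pics/crops.png",np.vstack([np.hstack([k(S,(379,245)),k(T,(418,205))]),np.hstack([k(S,(258,153)),k(T,(200,194))])]))
# mould in top: bright low-sat
hsv=cv2.cvtColor(T["color"],cv2.COLOR_RGB2HSV)
g=cv2.cvtColor(T["color"],cv2.COLOR_RGB2GRAY)
m=(g>165).astype(np.uint8);w=np.zeros_like(m);w[170:250,285:366]=1;m&=w
M=hullof(m);sq=lambda x:np.array([[x[0]+a*np.cos(x[2])-b*np.sin(x[2]),x[1]+a*np.sin(x[2])+b*np.cos(x[2]),.05] for a in(-.08,.08) for b in(-.08,.08)])
print(m.sum(),"mould",fit(sq,[.509,-.036,0.02],[(M,T)]))
cv2.imwrite
E
python3 b.py
```

```text
531 253 cup (array([ 0.5362, -0.29  ,  0.0504]), np.float64(0.2846914141414142))
222 210 tube (array([0.5458, 0.3072, 0.0776]), np.float64(0.06191880244953507)) (array([0.5425, 0.304 , 0.0798]), np.float64(0.18020610479150267))
2866 mould (array([ 0.5081, -0.0365,  0.0536]), np.float64(0.019606431053418083))
```

View pics/crops.png

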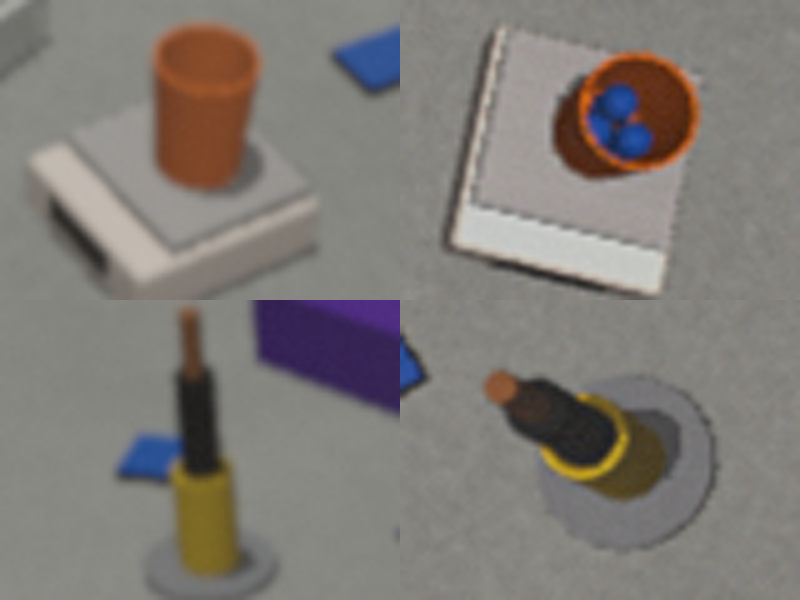

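The crops show the orange cup with blue balls standing on the white scale (rim at top (426,197), side (380,227)). They also show the roller (tip at top (180,181), side (256,125)) in the yellow tube (rim at top (197,190), side (259,156)).

```bash
cat > c.py <<'E'
from fit import *
np.set_printoptions(precision=4,suppress=True)
S=ctrl.read_camera("side");T=ctrl.read_camera("top")
def t(n,uvs,uvt,z): print(n,tri(uvs,S,uvt,T),"top@z",atz(*uvt,z,T),"side@z",atz(*uvs,z,S))
t("cuprim",(379.9,226.9),(425.7,196.9),.13)
t("tuberim",(258.3,155.1),(196.5,189.5),.09)
t("rollertip",(255.5,125),(180,181),.218)
om=dict(lo=(3,120,60),hi=(16,255,255))
ms=mask(S,**om,c=(379,236),rad=20)
hsv=cv2.cvtColor(T["color"],cv2.COLOR_RGB2HSV)
mt=((hsv[...,1]>110)).astype(np.uint8);w=np.zeros_like(mt);cv2.circle(w,(422,200),20,1,-1);mt&=w
print(mt.sum(),ms.sum());A=hullof(ms),S;B=hullof(mt),T
print("cup",fit(cup,[.53,-.297,.05],[A,B]))
c2=lambda x:cup([x[0],x[1],.05])
print("cup S",fit(c2,[.53,-.297],[A]),"T",fit(c2,[.53,-.297],[B]))
# reproject
for q in ([.5425,.304,.008],):print(proj(q,T),proj(q,S))
s=ctrl.get_state();print(s["time"],R.from_quat(s["tcp_rot"]).as_matrix())
E
python3 c.py
```

```text
cuprim (array([ 0.5356, -0.2908,  0.1283]), np.float64(0.000993085753329297)) top@z [ 0.5349 -0.29    0.13  ] side@z [ 0.5345 -0.2923  0.13  ]
tuberim (array([0.5434, 0.2996, 0.0958]), np.float64(1.3987333298169303e-05)) top@z [0.5444 0.3014 0.09  ] side@z [0.5488 0.3075 0.09  ]
rollertip (array([0.5415, 0.3   , 0.219 ]), np.float64(0.00198722729775965)) top@z [0.5409 0.301  0.218 ] side@z [0.5434 0.301  0.218 ]
510 533
cup (array([ 0.5363, -0.2901,  0.0495]), np.float64(0.12891087543594182))
cup S (array([ 0.5377, -0.2888]), np.float64(0.08618961715774709)) T (array([ 0.5362, -0.2904]), np.float64(0.03875968992248058))
[204.089  195.3269] [259.0973 174.7491]
1.2 [[-0.9515  0.3077  0.    ]
 [ 0.3077  0.9515 -0.    ]
 [-0.      0.     -1.    ]]
```

```bash
cat > plan.py <<'E'
import sys
from h import *
np.set_printoptions(precision=4,suppress=True)
def ori(az,p,roll=0):
    a,p=np.deg2rad([az,p]); z=[np.cos(p)*np.cos(a),np.cos(p)*np.sin(a),-np.sin(p)]
    y=[np.sin(a),-np.cos(a),0]; return R.from_matrix(np.c_[np.cross(y,z),y,z])*R.from_euler("z",roll,degrees=True)
def plan(pos,rot):
    s=ctrl.get_state(); C=R.from_quat(s["tcp_rot"]); 
    print("rv",np.rad2deg((C.inv()*rot).as_rotvec()).round(1),"sh",(C.inv().apply(np.array(pos)-s["eef_pos"])*1e3).round(1),
     "| q",np.array(s["qpos"]),"t",s["time"],"pos",np.array(s["eef_pos"]),"open",s["opening"],"F",np.array(s["contact_force"]).round(1))
if __name__=="__main__":
    v=[float(i) for i in sys.argv[1:]]; plan(v[:3],ori(*v[3:]))
E
python3 plan.py .55 .15 .36 20 50
```

```text
rv [-49.1  16.9 134.8] sh [-477.2 -363.  -106.6] | q [ 1.108   0.2863  1.5767 -0.      1.2786 -0.15  ] t 1.2 pos [0.2077 0.6422 0.2533] open 1.0019560640567582 F [ 0.  -0.   0.2]
```

The manual's scale: shifts go in shares of 500 mm and turns go in shares of 2 pi rad. Converting my numbers, -477 mm / 500 = -0.954, -363 mm / 500 = -0.726, 135 degrees / 360 = 0.375.

Call:
send_rows:
  rows: "-0.1361 0.0472 0.375 -0.954 -0.726 -0.214 1;-0.1361 0.0472 0.375 -0.954 -0.726 -0.214 1;-0.1361 0.0472 0.375 -0.954 -0.726 -0.214 1;-0.1361 0.0472 0.375 -0.954 -0.726 -0.214 1;-0.1361 0.0472 0.375 -0.954 -0.726 -0.214 1;-0.1361 0.0472 0.375 -0.954 -0.726 -0.214 1;-0.1361 0.0472 0.375 -0.954 -0.726 -0.214 1;-0.1361 0.0472 0.375 -0.954 -0.726 -0.214 1"
  grip_force: 30

```text
time: 2.2
eef_pos: [0.4894, 0.2362, 0.3422]
tcp_rot: [0.744, 0.621, 0.242, -0.043]
contact_force: [0.9, 0.7, 0.4]
opening: 1.003
finger_force: 0.0
```

```bash
python3 plan.py .40 -.216 .25 -28.4 20
```

```text
rv [-70.9  19.   77.9] sh [-456.7   -4.8 -111.2] | q [ 0.1225 -0.284   2.0362  0.3843  1.0448  0.1656] t 2.2 pos [0.4894 0.2362 0.3422] open 1.002590732191188 F [0.9 0.7 0.4]
```

In the tool's units: -457 mm / 500 = -0.914, -111 mm / 500 = -0.222, 78 degrees / 360 = 0.2167.

Call:
send_rows:
  rows: "-0.1972 0.0528 0.2167 -0.914 -0.01 -0.222 1;-0.1972 0.0528 0.2167 -0.914 -0.01 -0.222 1;-0.1972 0.0528 0.2167 -0.914 -0.01 -0.222 1;-0.1972 0.0528 0.2167 -0.914 -0.01 -0.222 1;-0.1972 0.0528 0.2167 -0.914 -0.01 -0.222 1;-0.1972 0.0528 0.2167 -0.914 -0.01 -0.222 1;-0.1972 0.0528 0.2167 -0.914 -0.01 -0.222 1;-0.1972 0.0528 0.2167 -0.914 -0.01 -0.222 1"

```text
time: 3.2
eef_pos: [0.4384, -0.251, 0.2717]
tcp_rot: [0.857, -0.015, 0.506, 0.093]
contact_force: [0.0, 0.7, 0.3]
opening: 1.002
finger_force: 0.0
```

```bash
python3 plan.py .448 -.242 .127 -28.4 20
```

```text
rv [-16.2   6.7  16.3] sh [-120.6  -31.    74.8] | q [-1.0378 -0.493   2.4832  1.2899  0.7518 -0.2709] t 3.2 pos [ 0.4384 -0.251   0.2717] open 1.0015039017689533 F [0.  0.7 0.3]
```

```bash
cat > data.py <<'E'
# q, pos, quat
D=[([1.108,0.2863,1.5767,-0.,1.2786,-0.15],[.2077,.6422,.2533],[0.156,.988,-.001,0]),
([0.1225,-0.284,2.0362,0.3843,1.0448,0.1656],[0.4894,0.2362,0.3422],[0.744,0.621,0.242,-0.043]),
([-1.0378,-0.493,2.4832,1.2899,0.7518,-0.2709],[0.4384,-0.251,0.2717],[0.857,-0.015,0.506,0.093])]
E
cat > fk.py <<'E'
from h import *
from data import D
import itertools
X=lambda q:R.from_euler("x",q);Y=lambda q:R.from_euler("y",q);Z=lambda q:R.from_euler("z",q)
best=None
for s in itertools.product([1,-1],[1,-1],[1,-1]):
  for c in range(4):
    C=Z(c*np.pi/2);e=0
    for q,p,r in D:
        M=Z(q[0])*Y(q[1]+q[2])*Z(s[0]*q[3])*Y(s[1]*q[4])*Z(s[2]*q[5])*C
        e+=(M.inv()*R.from_quat(r)).magnitude()
    if best is None or e<best[0]: best=(e,s,c)
print(best)
E
python3 fk.py
```

```text
(0.0031492780507626516, (1, 1, 1), 1)
```

```bash
cat >> fk.py <<'E'
def rows(q):
    z=[0,0,1];x=[1,0,0];y=[0,1,0]
    A=Z(q[0]);B=A*Y(q[1]);Cc=B*Y(q[2]);Dd=Cc*Z(q[3]);E=Dd*Y(q[4])
    return np.c_[z,A.apply(y),B.apply(z),Cc.apply(x),Cc.apply(z),E.apply(z),E.apply(x),Dd.apply(y)]
A=np.vstack([rows(q) for q,_,_ in D]);b=np.hstack([p for _,p,_ in D])
for k in (6,7,8):
    sol,res,rk,sv=np.linalg.lstsq(A[:,:k],b,rcond=None);print(k,sol.round(4),np.abs(A[:,:k]@sol-b).max(),sv[-1])
idx=[0,2,3,4,5,7]
sol=np.linalg.lstsq(A[:,idx],b,rcond=None)[0];print("e",sol.round(4),np.abs(A[:,idx]@sol-b).max())
E
python3 fk.py
```

```text
(0.0031492780507626516, (1, 1, 1), 1)
6 [0.2402 0.1009 0.443  0.0205 0.5724 0.2274] 3.339185448833493e-05 0.10841933625201232
7 [ 2.402e-01  1.009e-01  4.431e-01  2.050e-02  5.724e-01  2.274e-01
 -1.000e-04] 2.610246154272078e-05 0.10570319814624012
8 [ 2.400e-01  1.011e-01  4.431e-01  2.020e-02  5.718e-01  2.277e-01
 -5.000e-04 -2.000e-04] 1.5936220576134863e-05 0.04772147555196281
e [0.2558 0.5369 0.103  0.5814 0.2955 0.0755] 0.053436201140873385
```

```bash
cat > ik.py <<'E'
from h import *
from plan import ori
from scipy.optimize import least_squares
P=np.array([.2402,.1009,.443,.0205,.5724,.2274])
lo=np.array([-2.77,-.9,.21,-1.53,.24,-2.84]);hi=np.array([2.77,2.22,2.48,4.67,2.81,2.84])
e=lambda a,q:R.from_euler(a,q)
def fk(q):
    A=e("z",q[0]);B=A*e("y",q[1]);C=B*e("y",q[2]);E=C*e("z",q[3])*e("y",q[4])
    p=np.array([0,0,P[0]])+A.apply([0,P[1],0])+B.apply([0,0,P[2]])+C.apply([P[3],0,P[4]])+E.apply([0,0,P[5]])
    return p,E*e("z",q[5]+np.pi/2),C.as_matrix()[:,2]
def ik(pos,rot,seeds):
    out=[]
    for s in seeds:
        f=lambda q:np.r_[(fk(q)[0]-pos)*5,(rot.inv()*fk(q)[1]).as_rotvec()]
        r=least_squares(f,np.clip(s,lo+.02,hi-.02),bounds=(lo+.01,hi-.01))
        if r.cost<1e-7: 
            if not any(np.abs(r.x-o).max()<.02 for o in out): out.append(r.x)
    return out
if __name__=="__main__":
    np.set_printoptions(precision=2,suppress=True)
    rng=np.random.default_rng(0)
    def show(n,pos,az,p,roll):
        a=np.arctan2(pos[1],pos[0]);S=[np.array([a+rng.uniform(-.6,.6),rng.uniform(-.8,1.2),rng.uniform(.5,2.4),q4,rng.uniform(.3,2),q6]) for q4 in(0,1.5,3.1,-1,4) for q6 in(-1.6,0,1.6)]
        for q in ik(np.array(pos),ori(az,p,roll),S): 
            m=min((q-lo).min(),(hi-q).min())
            if m>.05: print(n,"az",az,"p",p,"roll",roll,q,"margin",round(m,2))
    for p in (10,30,45):
      for da in (-30,0,30,60): show("cup",(.536,-.29,.1),-28.4+da,p,0)
    for p in (10,30,45):
      for da in (-60,-30,0,30): show("rol",(.543,.30,.145),29+da,p,0)
E
python3 ik.py
```

```text
cup az -58.4 p 10 roll 0 [-0.47  0.38  2.27  3.81  0.98 -1.88] margin 0.21
cup az -28.4 p 10 roll 0 [-0.76  0.31  2.37  2.82  0.96 -1.43] margin 0.11
cup az 1.6000000000000014 p 10 roll 0 [-1.    0.38  2.27  1.98  1.16 -1.11] margin 0.21
cup az 31.6 p 10 roll 0 [-1.06  0.52  2.03  1.44  1.45 -0.97] margin 0.45
cup az -58.4 p 30 roll 0 [-0.5   0.22  2.25  4.14  0.53 -2.23] margin 0.23
cup az -28.4 p 30 roll 0 [-0.74  0.15  2.33  2.6   0.43 -1.2 ] margin 0.15
cup az 1.6000000000000014 p 30 roll 0 [-0.94  0.22  2.25  1.67  0.8  -0.77] margin 0.23
cup az 31.6 p 30 roll 0 [-1.01  0.37  2.04  1.21  1.18 -0.76] margin 0.44
cup az 1.6000000000000014 p 45 roll 0 [-0.88  0.17  2.18  1.23  0.63 -0.32] margin 0.3
cup az 31.6 p 45 roll 0 [-0.94  0.3   2.02  0.97  1.02 -0.54] margin 0.46
rol az -31 p 10 roll 0 [ 0.68  0.44  2.02  4.55  1.22 -2.26] margin 0.12
rol az -1 p 10 roll 0 [ 0.53  0.27  2.26  3.85  0.9  -1.96] margin 0.22
rol az 29 p 10 roll 0 [ 0.25  0.2   2.36  2.8   0.84 -1.38] margin 0.12
rol az 59 p 10 roll 0 [ 0.02  0.27  2.26  1.95  1.12 -1.  ] margin 0.22
rol az -31 p 30 roll 0 [ 0.64  0.31  2.01 -1.4   0.95 -2.56] margin 0.13
rol az -1 p 30 roll 0 [ 0.5   0.14  2.22  4.31  0.48 -2.42] margin 0.24
rol az 29 p 30 roll 0 [ 0.26  0.06  2.31  2.45  0.33 -1.03] margin 0.09
rol az 59 p 30 roll 0 [ 0.07  0.14  2.22  1.57  0.79 -0.62] margin 0.26
rol az 59 p 45 roll 0 [ 0.13  0.1   2.15  1.11  0.67 -0.16] margin 0.33
```

```bash
cat > c1.py <<'E'
from ik import *
np.set_printoptions(precision=2,suppress=True)
q=np.array(ctrl.get_state()["qpos"])
def s(n,pos,az,p,roll,q):
    r=ik(np.array(pos),ori(az,p,roll),[q,q+[0,.3,-.3,0,.3,0]])
    for x in r: print(n,az,p,roll,x,round(min((x-lo).min(),(hi-x).min()),2))
    return r[0] if r else q
for az in (20,32,45):
    z=ori(az,20).as_matrix()[:,2]; g=np.array([.536,-.29,.095])
    a=s("up",g-z*.13+[0,0,.1],az,20,0,q); a=s("pre",g-z*.1,az,20,0,a); a=s("grasp",g,az,20,0,a)
    b=s("lift",g+[0,0,.12],az,20,0,a)
    b=s("over",(.50,-.03,.2),az,20,0,b)
    for roll in (40,80,110,140): b=s("pour",(.50,-.02,.125),az,20,roll,b)
for az in (59,75):
    z=ori(az,20).as_matrix()[:,2]; g=np.array([.543,.30,.14])
    a=s("rpre",g-z*.1,az,20,0,q); a=s("rgrasp",g,az,20,0,a); b=s("rlift",g+[0,0,.12],az,20,0,a)
    b=s("rover",(.508,-.036,.24),az,20,0,b)
    b=s("rover",(.508,-.036,.24),az,0,90,b)
E
python3 c1.py
```

```text
up 20 20 0 [-1.29  0.02  2.21  1.25  1.41 -0.64] 0.27
pre 20 20 0 [-1.23  0.26  2.21  1.34  1.31 -0.87] 0.27
grasp 20 20 0 [-1.03  0.39  2.13  1.51  1.18 -0.9 ] 0.35
lift 20 20 0 [-1.03  0.14  2.14  1.41  1.21 -0.64] 0.34
up 32 20 0 [-1.27  0.17  2.04  1.14  1.56 -0.69] 0.44
pre 32 20 0 [-1.22  0.37  2.06  1.19  1.44 -0.87] 0.42
grasp 32 20 0 [-1.04  0.45  2.03  1.33  1.31 -0.89] 0.45
lift 32 20 0 [-1.04  0.22  2.03  1.28  1.37 -0.66] 0.45
up 45 20 0 [-1.22  0.32  1.86  1.03  1.7  -0.72] 0.62
pre 45 20 0 [-1.18  0.49  1.89  1.05  1.58 -0.87] 0.59
grasp 45 20 0 [-1.03  0.53  1.91  1.16  1.45 -0.89] 0.57
lift 45 20 0 [-1.03  0.32  1.92  1.15  1.54 -0.7 ] 0.56
over 45 20 0 [-0.74 -0.06  2.38  1.34  1.3  -0.71] 0.1
pour 45 20 40 [-0.72  0.13  2.39  1.41  1.25 -0.21] 0.09
pour 45 20 80 [-0.72  0.13  2.39  1.41  1.25  0.49] 0.09
pour 45 20 110 [-0.72  0.13  2.39  1.41  1.25  1.01] 0.09
pour 45 20 140 [-0.72  0.13  2.39  1.41  1.25  1.53] 0.09
rpre 59 20 0 [-0.17 -0.01  2.4   1.59  1.07 -0.75] 0.08
rgrasp 59 20 0 [ 0.04  0.21  2.25  1.8   0.94 -0.85] 0.23
rlift 59 20 0 [ 0.04 -0.05  2.23  1.59  0.91 -0.51] 0.25
rover 59 20 0 [-0.73  0.    2.22  1.18  1.5  -0.68] 0.26
rover 59 0 90 [-0.76  0.16  2.24  1.41  1.72  0.73] 0.24
rpre 75 20 0 [-0.21  0.16  2.22  1.36  1.29 -0.76] 0.26
rgrasp 75 20 0 [-0.02  0.29  2.14  1.52  1.15 -0.8 ] 0.34
rlift 75 20 0 [-0.02  0.06  2.12  1.41  1.18 -0.53] 0.36
rover 75 20 0 [-0.69  0.13  2.08  1.03  1.68 -0.75] 0.4
rover 75 0 90 [-0.71  0.28  2.09  1.23  1.88  0.72] 0.39
```

```bash
python3 plan.py .45 -.376 .24 45 20
```

```text
rv [ 50.6  11.6 -14.2] sh [-30.6 116.8  46.8] | q [-1.0378 -0.493   2.4832  1.2899  0.7518 -0.2709] t 3.2 pos [ 0.4384 -0.251   0.2717] open 1.0015039017689533 F [0.  0.7 0.3]
```

In the tool's units: 117 mm / 500 = 0.234, 47 mm / 500 = 0.094, 50 degrees / 360 = 0.1389.

Call:
send_rows:
  rows: "0.1389 0.0333 -0.0389 -0.06 0.234 0.094 1;0.1389 0.0333 -0.0389 -0.06 0.234 0.094 1;0.1389 0.0333 -0.0389 -0.06 0.234 0.094 1;0.1389 0.0333 -0.0389 -0.06 0.234 0.094 1;0.1389 0.0333 -0.0389 -0.06 0.234 0.094 1;0.1389 0.0333 -0.0389 -0.06 0.234 0.094 1;0.1389 0.0333 -0.0389 -0.06 0.234 0.094 1;0.1389 0.0333 -0.0389 -0.06 0.234 0.094 1"

```text
time: 4.2
eef_pos: [0.4524, -0.372, 0.2408]
tcp_rot: [0.756, 0.313, 0.532, -0.218]
contact_force: [0.6, 0.5, 0.0]
opening: 1.001
finger_force: 0.0
```

```bash
python3 plan.py .469 -.357 .129 45 20;  python3 - <<'E'
from h import *
p=ctrl.read_camera("top");print(atz(414,202.5,.05,p))
E
```

```text
rv [ 0.2 -0.2  0.2] sh [-97.6   0.6  58.9] | q [-1.217   0.3132  1.8658  1.0414  1.6984 -0.7229] t 4.2 pos [ 0.4524 -0.372   0.2408] open 1.0012698301393395 F [0.6 0.5 0. ]
[ 0.53200695 -0.28109511  0.05      ]
```

In the tool's units: 159 mm / 500 = 0.318, 130 mm / 500 = 0.26.

Call:
send_rows:
  rows: "0 0 0 -0.1 0 0.06 1;0 0 0 -0.196 0 0.118 1;0 0 0 -0.196 0 0.118 1;0 0 0 -0.196 0 0.16 1;0 0 0 -0.196 0 0.21 1;0 0 0 -0.196 0 0.26 1;0 0 0 -0.196 0 0.318 1;0 0 0 -0.196 0 0.318 1"

```text
time: 5.25
eef_pos: [0.5369, -0.2896, 0.0966]
tcp_rot: [0.755, 0.315, 0.532, -0.218]
contact_force: [-0.1, 0.3, 0.2]
opening: 1.001
finger_force: 0.0
```

```bash
python3 plan.py .536 -.29 .095 45 20; python3 - <<'E'
from h import *
S=ctrl.read_camera("side");T=ctrl.read_camera("top")
k=lambda p,c:cv2.resize(np.array(p["color"])[c[1]-30:c[1]+30,c[0]-40:c[0]+40,::-1],(400,300),interpolation=cv2.INTER_CUBIC)
cv2.imwrite("pics/g1.png",np.hstack([k(S,(379,245)),k(T,(418,205))]))
E
```

```text
rv [ 0.  -0.2  0.4] sh [-1.8 -0.4 -0.3] | q [-1.0254  0.5259  1.9126  1.1688  1.4569 -0.8936] t 5.25 pos [ 0.5369 -0.2896  0.0966] open 1.0013522729868363 F [-0.1  0.3  0.2]
```

View pics/g1.png

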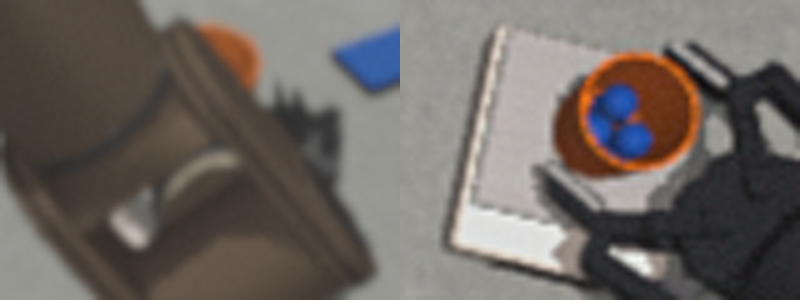

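The open fingers straddle the cup, which is unmoved at top (426,197). I'll close them and lift.

Call:
send_rows:
  rows: "0 0 0 0 0 0 -0.2;0 0 0 0 0 0 -0.2;0 0 0 0 0 0 -0.2;0 0 0 0 0 0 -0.2;0 0 0 0 0 0 -0.2;0 0 0 0 0 0 -0.2"
  grip_force: 25

```text
time: 6.1
eef_pos: [0.5356, -0.2918, 0.0955]
tcp_rot: [0.755, 0.314, 0.533, -0.218]
contact_force: [-2.5, -2.0, 5.5]
opening: 0.664
finger_force: 26.5
```

```bash
python3 plan.py .536 -.29 .215 45 20; python3 - <<'E'
from h import *
T=ctrl.read_camera("top")
for r in ctrl.look_for(T,"cup")[:2]: print(r["p"],toworld(r["position"],T))
from ik import *
q=np.array(ctrl.get_state()["qpos"])
for pos,az,p,roll in [((.536,-.29,.215),45,20,0),((.5,-.15,.24),57,15,0),((.5,-.01,.2),70,15,0),((.5,-.01,.13),70,10,60),((.5,-.01,.13),70,10,130)]:
    r=ik(np.array(pos),ori(az,p,roll),[q]);print(r,fk(r[0])[0] if r else 0); q=r[0] if r else q
E
```

```text
rv [ 0.2 -0.3  0.2] sh [113.   -0.4 -38.7] | q [-1.0297  0.5288  1.9117  1.169   1.4582 -0.8942] t 6.1 pos [ 0.5356 -0.2918  0.0955] open 0.6636129630751673 F [-2.5 -2.   5.5]
0.61 [ 0.54446923 -0.30374037  0.10819448]
0.26 [0.52625997 0.28500759 0.00990753]
[array([-1.0265,  0.3169,  1.9167,  1.1506,  1.5372, -0.6983])] [ 0.536 -0.29   0.215]
[array([-0.9215,  0.1517,  2.1069,  1.1491,  1.6594, -0.7528])] [ 0.5  -0.15  0.24]
[array([-0.6843,  0.1689,  2.1842,  1.1506,  1.6138, -0.836 ])] [ 0.5  -0.01  0.2 ]
[array([-0.693 ,  0.3695,  2.1715,  1.1891,  1.6152,  0.038 ])] [ 0.5  -0.01  0.13]
[array([-0.693 ,  0.3695,  2.1715,  1.1891,  1.6152,  1.2598])] [ 0.5  -0.01  0.13]
```

In the tool's units: 113 mm / 500 = 0.226, 108 mm / 500 = 0.216.

Call:
send_rows:
  rows: "0 0 0 0.02 0 -0.006 -0.2;0 0 0 0.06 0 -0.02 -0.2;0 0 0 0.12 0 -0.04 -0.2;0 0 0 0.18 0 -0.06 -0.2;0 0 0 0.216 0 -0.074 -0.2;0 0 0 0.226 0 -0.078 -0.2;0 0 0 0.226 0 -0.078 -0.2"

```text
time: 7.08
eef_pos: [0.5359, -0.2894, 0.2132]
tcp_rot: [0.756, 0.313, 0.532, -0.219]
contact_force: [-0.1, -0.5, -1.3]
opening: 0.665
finger_force: 26.6
```

```bash
python3 plan.py .5 -.06 .22 68 15; python3 - <<'E'
from h import *
S=ctrl.read_camera("side");T=ctrl.read_camera("top")
k=lambda p,c:cv2.resize(np.array(p["color"])[c[1]-30:c[1]+30,c[0]-40:c[0]+40,::-1],(400,300),interpolation=cv2.INTER_CUBIC)
cv2.imwrite("pics/g2.png",np.hstack([k(S,(379,225)),k(T,(433,200))]))
E
```

```text
rv [22.1  4.8 -6.8] sh [  53.1 -187.7  126. ] | q [-1.0266  0.3191  1.9197  1.1549  1.5359 -0.7054] t 7.075 pos [ 0.5359 -0.2894  0.2132] open 0.6647439195628779 F [-0.1 -0.5 -1.3]
```

View pics/g2.png

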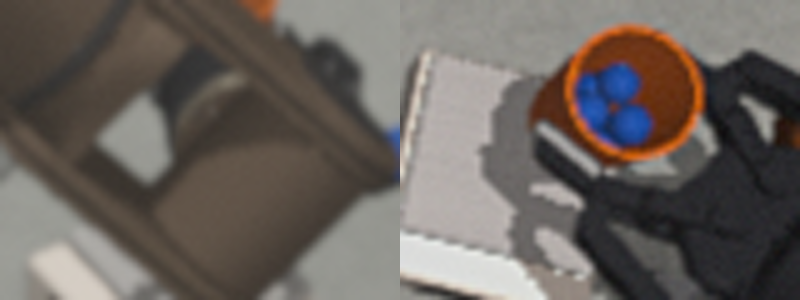

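The cup is lifted with the balls still in it (rim at top ≈ (440,189)). Next I'll carry it over the mould.

```bash
python3 plan.py .466 -.02 .2 75 12; python3 - <<'E'
from ik import *
np.set_printoptions(precision=2,suppress=True)
q=np.array(ctrl.get_state()["qpos"])
for pos,az,p,roll in [((.5,-.15,.21),60,15,0),((.466,-.02,.2),75,12,0),((.466,-.02,.125),75,12,0),((.466,-.02,.125),75,12,60),((.466,-.02,.125),75,12,130)]:
    r=ik(np.array(pos),ori(az,p,roll),[q]);print(r); q=r[0] if r else q
E
```

```text
rv [29.   7.6 -8.2] sh [  36.1 -239.8  136.5] | q [-1.0266  0.3202  1.9203  1.1551  1.5361 -0.7054] t 7.175 pos [ 0.5358 -0.2891  0.2124] open 0.6650622259469 F [ 0.   0.4 -1.9]
[array([-0.91,  0.23,  2.09,  1.11,  1.67, -0.82])]
[array([-0.74,  0.18,  2.2 ,  1.08,  1.73, -0.9 ])]
[array([-0.74,  0.35,  2.19,  1.06,  1.65, -1.04])]
[array([-0.74,  0.35,  2.19,  1.06,  1.65,  0.01])]
[array([-0.74,  0.35,  2.19,  1.06,  1.65,  1.23])]
```

In the tool's units: -240 mm / 500 = -0.48, 136 mm / 500 = 0.272, 29 degrees / 360 = 0.0806.

Call:
send_rows:
  rows: "0.0056 0.0028 0 0.004 -0.024 0.014 -0.2;0.0167 0.0056 -0.0056 0.014 -0.096 0.054 -0.2;0.0306 0.0083 -0.0083 0.026 -0.18 0.102 -0.2;0.0472 0.0111 -0.0139 0.042 -0.276 0.158 -0.2;0.0611 0.0167 -0.0167 0.056 -0.37 0.21 -0.2;0.0722 0.0194 -0.0194 0.066 -0.44 0.25 -0.2;0.0806 0.0222 -0.0222 0.072 -0.476 0.272 -0.2;0.0806 0.0222 -0.0222 0.072 -0.48 0.274 -0.2"

```text
time: 8.18
eef_pos: [0.4665, -0.0192, 0.2002]
tcp_rot: [0.614, 0.472, 0.501, -0.385]
contact_force: [-0.7, -0.3, -1.7]
opening: 0.666
finger_force: 26.9
```

```bash
python3 plan.py .466 -.022 .125 75 12
```

```text
rv [-0.1 -0.4  0. ] sh [-74.3   0.2  12.3] | q [-0.7357  0.1857  2.1974  1.0816  1.7339 -0.9025] t 8.175 pos [ 0.4665 -0.0192  0.2002] open 0.6657191437804787 F [-0.7 -0.3 -1.7]
```

In the tool's units: -74 mm / 500 = -0.148, -55 mm / 500 = -0.11, 44 degrees / 360 = 0.1222.

Call:
send_rows:
  rows: "0 0 0 -0.05 0 0.008 -0.2;0 0 0 -0.11 0 0.018 -0.2;0 0 0 -0.148 0 0.024 -0.2;0 0 0.0139 -0.148 0 0.024 -0.2;0 0 0.0389 -0.148 0 0.024 -0.2;0 0 0.0667 -0.148 0 0.024 -0.2;0 0 0.0944 -0.148 0 0.024 -0.2;0 0 0.1222 -0.148 0 0.024 -0.2"

```text
time: 9.18
eef_pos: [0.4668, -0.0249, 0.1259]
tcp_rot: [0.748, 0.205, 0.321, -0.544]
contact_force: [-0.5, -0.2, -1.3]
opening: 0.666
finger_force: 26.9
```

In the tool's units: 48 degrees / 360 = 0.1333.

Call:
send_rows:
  rows: "0 0 0.0167 0 0 0 -0.2;0 0 0.0333 0 0 0 -0.2;0 0 0.05 0 0 0 -0.2;0 0 0.0667 0 0 0 -0.2;0 0 0.0833 0 0 0 -0.2;0 0 0.1 0 0 0 -0.2;0 0 0.1167 0 0 0 -0.2;0 0 0.1333 0 0 0 -0.2"

```text
time: 10.18
eef_pos: [0.4669, -0.0249, 0.1259]
tcp_rot: [0.767, -0.116, 0.072, -0.627]
contact_force: [0.1, 1.0, -1.2]
opening: 0.664
finger_force: 26.9
```

In the tool's units: 38 degrees / 360 = 0.1056.

Call:
send_rows:
  rows: "0 0 0.0167 0 0 0 -0.2;0 0 0.0333 0 0 0 -0.2;0 0 0.05 0 0 0 -0.2;0 0 0.0667 0 0 0 -0.2;0 0 0.0833 0 0 0 -0.2;0 0 0.1056 0 0 0 -0.2;0 0 0.1056 0 0 0 -0.2;0 0 0.1056 0 0 0 -0.2"

```text
time: 11.18
eef_pos: [0.4663, -0.024, 0.1259]
tcp_rot: [0.688, -0.357, -0.135, -0.617]
contact_force: [1.1, -1.3, -0.3]
opening: 0.665
finger_force: 26.9
```

```bash
python3 plan.py .466 -.022 .125 75 12 130; python3 - <<'E'
from h import *
S=ctrl.read_camera("side");T=ctrl.read_camera("top")
k=lambda p,c:cv2.resize(np.array(p["color"])[c[1]-30:c[1]+30,c[0]-40:c[0]+40,::-1],(400,300),interpolation=cv2.INTER_CUBIC)
cv2.imwrite("pics/p1.png",np.hstack([k(S,(314,215)),k(T,(325,205))]))
for n,P in (("S",S),("T",T)):
  for r in ctrl.look_for(P,"ball0_center")[:8]:
    if r["p"]>.1: print(n,round(r["p"],2),toworld(r["position"],P))
E
```

```text
rv [-0.3  0.2  0.2] sh [-0.3  0.9  2. ] | q [-0.7443  0.3574  2.1821  1.0591  1.6611  1.2226] t 11.175 pos [ 0.4663 -0.024   0.1259] open 0.664896230324675 F [ 1.1 -1.3 -0.3]
```

View pics/p1.png

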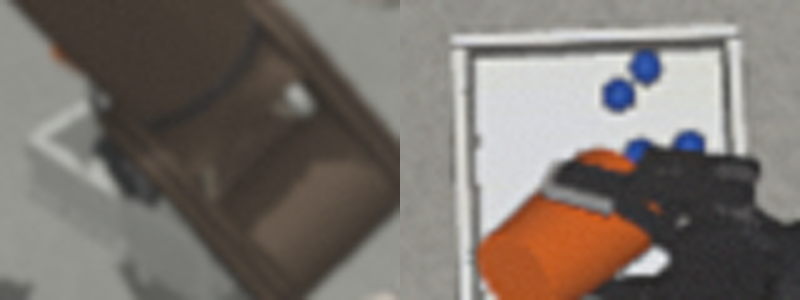

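Four balls are visible in the mould, at top crop (646,67), (618,95), (640,150) and (690,145); the rest are hidden by the hand. I'll lift the cup while it's still tipped and count.

```bash
python3 plan.py .466 -.022 .21 75 12 130;python3 plan.py .48 -.15 .23 65 15 130; 
```

```text
rv [-0.3  0.2  0.1] sh [-53.3 -63.3 -15.7] | q [-0.7435  0.3571  2.1831  1.0589  1.661   1.2239] t 11.375 pos [ 0.466  -0.0233  0.1258] open 0.6642125858398951 F [-0.8 -0.2 -0.4]
rv [3.7 9.6 2.4] sh [ -14.5  -89.7 -137.3] | q [-0.7435  0.3571  2.1831  1.0589  1.661   1.2239] t 11.375 pos [ 0.466  -0.0233  0.1258] open 0.6642125858398951 F [-0.8 -0.2 -0.4]
```

In the tool's units: -63 mm / 500 = -0.126, -53 mm / 500 = -0.106, 10 degrees / 360 = 0.0278.

Call:
send_rows:
  rows: "0 0 0.0278 0 0 0 -0.2;0 0 0.0278 0 0 0 -0.2;0 0 0.0278 -0.03 -0.036 -0.008 -0.2;0 0 0.0278 -0.07 -0.084 -0.02 -0.2;0 0 0.0278 -0.106 -0.126 -0.032 -0.2;0 0 0.0278 -0.106 -0.126 -0.032 -0.2"

```text
time: 12.12
eef_pos: [0.4666, -0.0227, 0.2111]
tcp_rot: [0.656, -0.415, -0.187, -0.603]
contact_force: [0.8, -0.1, -1.2]
opening: 0.667
finger_force: 26.9
```

```bash
python3 plan.py .5 -.2 .24 57 18 60; python3 - <<'E'
from ik import *
np.set_printoptions(precision=2,suppress=True)
q=np.array(ctrl.get_state()["qpos"])
for pos,az,p,roll in [((.5,-.2,.24),57,18,60),((.536,-.29,.215),45,20,0)]:
    r=ik(np.array(pos),ori(az,p,roll),[q]);print(r); q=r[0] if r else q
E
```

```text
rv [ -3.4  19.5 -74.2] sh [  54.6  -56.5 -165. ] | q [-0.7416  0.1636  2.194   1.0812  1.7457  1.5542] t 12.125 pos [ 0.4666 -0.0227  0.2111] open 0.6667758717971669 F [ 0.8 -0.1 -1.2]
[array([-0.97,  0.2 ,  2.02,  1.08,  1.67,  0.3 ])]
[array([-1.03,  0.32,  1.92,  1.15,  1.54, -0.7 ])]
```

In the tool's units: -165 mm / 500 = -0.33, -146 mm / 500 = -0.292, -74 degrees / 360 = -0.2056.

Call:
send_rows:
  rows: "0 0.0056 -0.025 0.014 -0.014 -0.04 -0.2;-0.0028 0.0139 -0.05 0.028 -0.028 -0.082 -0.2;-0.0028 0.0222 -0.0778 0.04 -0.042 -0.124 -0.2;-0.0056 0.0278 -0.1056 0.054 -0.056 -0.166 -0.2;-0.0056 0.0361 -0.1333 0.068 -0.07 -0.208 -0.2;-0.0083 0.0444 -0.1611 0.082 -0.084 -0.25 -0.2;-0.0083 0.05 -0.1861 0.096 -0.098 -0.292 -0.2;-0.0083 0.0528 -0.2056 0.108 -0.112 -0.33 -0.2"

```text
time: 13.12
eef_pos: [0.4983, -0.1997, 0.2361]
tcp_rot: [0.807, -0.022, 0.304, -0.507]
contact_force: [1.2, 0.4, 0.3]
opening: 0.666
finger_force: 26.9
```

```bash
cat > d.py <<'E'
from h import *
T=ctrl.read_camera("top");S=ctrl.read_camera("side")
for n,P in(("T",T),("S",S)):
    hsv=cv2.cvtColor(P["color"],cv2.COLOR_RGB2HSV); m=cv2.inRange(hsv,(105,120,50),(125,255,255))
    n_,l,st,c=cv2.connectedComponentsWithStats(m)
    for i in range(1,n_):
        if st[i,4]>4: print(n,st[i,4],c[i].round(),atz(*c[i],.018,P).round(3))
k=lambda p,c:cv2.resize(np.array(p["color"])[c[1]-30:c[1]+30,c[0]-40:c[0]+40,::-1],(400,300),interpolation=cv2.INTER_CUBIC)
cv2.imwrite("pics/p2.png",np.hstack([k(S,(314,215)),k(T,(325,210))]))
E
python3 d.py; python3 plan.py .536 -.29 .215 45 20
```

```text
T 113 [447.  99.] [ 0.85  -0.395  0.018]
T 8 [447.  75.] [ 0.928 -0.395  0.018]
T 10 [460.  76.] [ 0.926 -0.437  0.018]
T 5 [446.  80.] [ 0.912 -0.392  0.018]
T 5 [446.  91.] [ 0.878 -0.393  0.018]
T 13 [445.  95.] [ 0.863 -0.388  0.018]
T 17 [449. 100.] [ 0.848 -0.401  0.018]
T 20 [465. 111.] [ 0.814 -0.446  0.018]
T 137 [453. 118.] [ 0.793 -0.409  0.018]
T 6 [470. 110.] [ 0.819 -0.463  0.018]
T 11 [515. 114.] [ 0.812 -0.597  0.018]
T 31 [475. 122.] [ 0.783 -0.475  0.018]
T 270 [408. 135.] [ 0.735 -0.274  0.018]
T 10 [490. 126.] [ 0.772 -0.518  0.018]
T 7 [503. 127.] [ 0.77  -0.558  0.018]
T 286 [237. 141.] [0.701 0.22  0.018]
T 304 [153. 175.] [0.596 0.449 0.018]
T 25 [334. 188.] [ 0.573 -0.061  0.018]
T 25 [328. 194.] [ 0.556 -0.046  0.018]
T 24 [333. 205.] [ 0.523 -0.06   0.018]
T 25 [342. 204.] [ 0.527 -0.086  0.018]
T 23 [347. 211.] [ 0.507 -0.099  0.018]
T 23 [341. 231.] [ 0.45  -0.085  0.018]
S 67 [248. 154.] [0.589 0.439 0.018]
S 8 [321. 220.] [ 0.525 -0.059  0.018]
S 138 [416. 226.] [ 0.729 -0.286  0.018]
rv [-11.8   4.1 -56.6] sh [ 51.3  71.2 -46. ] | q [-0.9746  0.2112  2.0217  1.078   1.6819  0.3078] t 13.225 pos [ 0.4987 -0.2008  0.2365] open 0.6708817078277078 F [-0.3 -1.  -1. ]
```

View pics/p2.png

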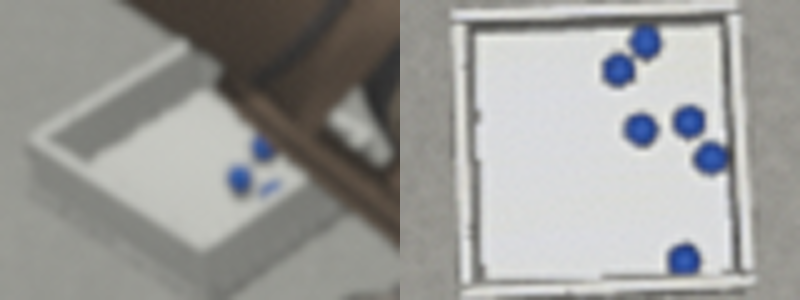

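All six balls are in the mould. Now I'll take the cup back.

In the tool's units: 71 mm / 500 = 0.142, 70 mm / 500 = 0.14, -57 degrees / 360 = -0.1583.

Call:
send_rows:
  rows: "-0.0056 0 -0.0222 0.012 0.018 -0.012 -0.2;-0.0083 0.0028 -0.0444 0.026 0.036 -0.024 -0.2;-0.0139 0.0028 -0.0667 0.04 0.054 -0.036 -0.2;-0.0194 0.0056 -0.0917 0.056 0.076 -0.05 -0.2;-0.0222 0.0083 -0.1139 0.072 0.098 -0.066 -0.2;-0.0278 0.0111 -0.1361 0.088 0.12 -0.08 -0.2;-0.0333 0.0111 -0.1583 0.102 0.14 -0.092 -0.2;-0.0333 0.0111 -0.1583 0.102 0.142 -0.092 -0.2"

```text
time: 14.22
eef_pos: [0.5356, -0.2876, 0.2148]
tcp_rot: [0.757, 0.315, 0.529, -0.219]
contact_force: [0.4, 0.4, -0.4]
opening: 0.666
finger_force: 26.9
```

```bash
python3 plan.py .534 -.287 .099 45 20; python3 - <<'E'
from fit import *
T=ctrl.read_camera("top")
hsv=cv2.cvtColor(T["color"],cv2.COLOR_RGB2HSV)
m=cv2.inRange(hsv,(3,140,50),(16,255,255));w=np.zeros_like(m);cv2.circle(w,(436,188),30,255,-1);m=(m&w)//255
n,l,st,c=cv2.connectedComponentsWithStats(m);m=(l==1+np.argmax(st[1:,4])).astype(np.uint8)
s=ctrl.get_state();Rt=R.from_quat(s["tcp_rot"]);p=np.array(s["eef_pos"])
def model(x): # x,y of base, tilt x,y ; z fixed
    Q=R.from_rotvec([x[2],x[3],0]); return Q.apply(cup([0,0,0]))+[x[0],x[1],p[2]-.045]
M=hullof(m),T
print(m.sum(),fit(model,[p[0],p[1],0,0],[M]),fit(lambda x:model([x[0],x[1],0,0]),[p[0],p[1]],[M]))
cv2.imwrite("pics/g3.png",cv2.resize(T["color"][158:218,396:476,::-1],(640,480),interpolation=cv2.INTER_CUBIC))
E
```

```text
rv [-0.1  0.1  0.2] sh [-109.    -1.8   39.1] | q [-1.0245  0.3132  1.9213  1.1498  1.5352 -0.7016] t 14.225 pos [ 0.5356 -0.2876  0.2148] open 0.6662027439447276 F [ 0.4  0.4 -0.4]
660 (array([ 0.53655685, -0.28630064, -0.0035778 ,  0.00405486]), np.float64(0.10241820768136556)) (array([ 0.53655846, -0.28594841]), np.float64(0.1018503874743002))
```

View pics/g3.png

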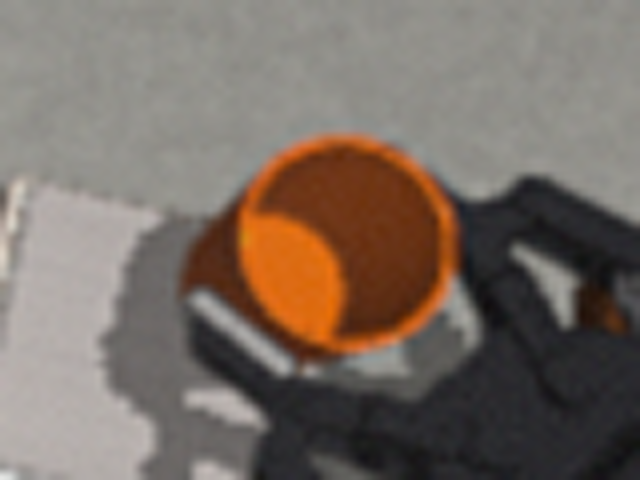

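The cup is empty and upright in the grip (rim centred at crop (350,243)). I'll lower it onto the pan.

In the tool's units: -109 mm / 500 = -0.218, -106 mm / 500 = -0.212.

Call:
send_rows:
  rows: "0 0 0 -0.04 -0.002 0.014 -0.2;0 0 0 -0.1 -0.002 0.036 -0.2;0 0 0 -0.16 -0.004 0.058 -0.2;0 0 0 -0.196 -0.004 0.072 -0.2;0 0 0 -0.212 -0.004 0.078 -0.2;0 0 0 -0.218 -0.004 0.078 -0.2;0 0 0 -0.218 -0.004 0.078 -0.2"

```text
time: 15.15
eef_pos: [0.5348, -0.2887, 0.1012]
tcp_rot: [0.756, 0.317, 0.53, -0.216]
contact_force: [-0.0, 0.1, -0.7]
opening: 0.663
finger_force: 26.9
```

In the tool's units: -2 mm / 500 = -0.004, -1 mm / 500 = -0.002.

Call:
send_rows:
  rows: "0 0 0 -0.002 0 0 -0.2;0 0 0 -0.004 0 0.002 -0.2;0 0 0 -0.004 0 0.002 -0.2"

```text
time: 15.52
eef_pos: [0.5347, -0.288, 0.0984]
tcp_rot: [0.756, 0.317, 0.53, -0.217]
contact_force: [0.1, 0.6, -0.7]
opening: 0.666
finger_force: 26.9
```

In the tool's units: -2 mm / 500 = -0.004, -1 mm / 500 = -0.002.

Call:
send_rows:
  rows: "0 0 0 -0.002 0 0.0006 -0.2;0 0 0 -0.004 0 0.0014 -0.2;0 0 0 -0.004 0 0.0014 -0.2"

```text
time: 15.9
eef_pos: [0.5346, -0.288, 0.096]
tcp_rot: [0.756, 0.316, 0.53, -0.217]
contact_force: [0.0, 0.6, -0.5]
opening: 0.667
finger_force: 26.9
```

Call:
send_rows:
  rows: "0 0 0 -0.0014 0 0.0004 -0.2;0 0 0 -0.0028 0 0.001 -0.2;0 0 0 -0.0028 0 0.001 -0.2"

```text
time: 16.27
eef_pos: [0.5347, -0.2882, 0.0955]
tcp_rot: [0.755, 0.317, 0.531, -0.217]
contact_force: [-3.3, 0.7, 3.8]
opening: 0.665
finger_force: 27.0
```

Call:
send_rows:
  rows: "0 0 0 0 0 0 0.4;0 0 0 0 0 0 0.5;0 0 0 0 0 0 0.7;0 0 0 0 0 0 1;0 0 0 0 0 0 1;0 0 0 0 0 0 1;0 0 0 0 0 0 1"

```text
time: 17.15
eef_pos: [0.5347, -0.2881, 0.0946]
tcp_rot: [0.756, 0.316, 0.53, -0.217]
contact_force: [-0.3, 0.8, -0.7]
opening: 0.999
finger_force: 0.0
```

In the tool's units: 180 mm / 500 = 0.36, 160 mm / 500 = 0.32.

Call:
send_rows:
  rows: "0 0 0 0 0 -0.03 1;0 0 0 0 0 -0.08 1;0 0 0 0 0 -0.16 1;0 0 0 0 0 -0.24 1;0 0 0 0.1 0 -0.3 1;0 0 0 0.22 0 -0.3 1;0 0 0 0.32 0 -0.24 1;0 0 0 0.36 0 -0.2 1"

```text
time: 18.15
eef_pos: [0.5116, -0.3099, 0.302]
tcp_rot: [0.756, 0.318, 0.531, -0.214]
contact_force: [-0.2, -0.2, -1.0]
opening: 0.997
finger_force: 0.0
```

```bash
cat > e.py <<'E'
from fit import *
S=ctrl.read_camera("side");T=ctrl.read_camera("top")
hsv=cv2.cvtColor(T["color"],cv2.COLOR_RGB2HSV)
mt=((hsv[...,1]>110)).astype(np.uint8);w=np.zeros_like(mt);cv2.circle(w,(422,200),20,1,-1);mt&=w
print("cup",mt.sum(),fit(lambda x:cup([x[0],x[1],.05]),[.535,-.288],[(hullof(mt),T)]))
E
python3 e.py
python3 - <<'E'
from ik import *
np.set_printoptions(precision=2,suppress=True)
q=np.array(ctrl.get_state()["qpos"]);print(q,fk(q)[0])
z=ori(75,20).as_matrix()[:,2]; g=np.array([.5425,.3005,.14]);print(g-z*.11)
for pos,az in [((.47,-.2,.33),55),((.48,0,.33),65),(g-z*.11+[0,0,.12],75),(g-z*.11,75),(g,75)]:
    r=ik(np.array(pos),ori(az,20),[q]);print(r); q=r[0] if r else q
E
python3 plan.py .48 0 .32 65 20; grep -c . h.py
```

```text
cup 540 (array([ 0.53514808, -0.28589902]), np.float64(0.04314801139360691))
[-1.08  0.19  1.88  1.12  1.64 -0.59] [ 0.51 -0.31  0.3 ]
[0.52 0.2  0.18]
[array([-1.02, -0.  ,  2.04,  1.07,  1.75, -0.59])]
[array([-0.7 , -0.19,  2.21,  1.14,  1.64, -0.51])]
[array([-0.23, -0.08,  2.18,  1.28,  1.37, -0.49])]
[array([-0.23,  0.14,  2.22,  1.34,  1.3 , -0.76])]
[array([-0.01,  0.29,  2.14,  1.52,  1.15, -0.8 ])]
rv [18.8  0.3 -6.1] sh [  88.8 -239.5  177.3] | q [-1.0789  0.1933  1.8846  1.1215  1.641  -0.5885] t 18.25 pos [ 0.5116 -0.3087  0.3007] open 0.9995758377989273 F [-0.6 -0.   0.2]
17
```

The cup stands at (0.535,-0.286) on the pan. On to the roller.

In the tool's units: -240 mm / 500 = -0.48, 177 mm / 500 = 0.354, 19 degrees / 360 = 0.0528.

Call:
send_rows:
  rows: "0.0528 0 -0.0167 0.178 -0.48 0.354 1;0.0528 0 -0.0167 0.178 -0.48 0.354 1;0.0528 0 -0.0167 0.178 -0.48 0.354 1;0.0528 0 -0.0167 0.178 -0.48 0.354 1;0.0528 0 -0.0167 0.178 -0.48 0.354 1;0.0528 0 -0.0167 0.178 -0.48 0.354 1;0.0528 0 -0.0167 0.178 -0.48 0.354 1"

```text
time: 19.12
eef_pos: [0.4797, -0.0017, 0.3188]
tcp_rot: [0.693, 0.438, 0.481, -0.31]
contact_force: [0.1, -0.4, -0.2]
opening: 1.001
finger_force: 0.0
```

```bash
python3 plan.py .5158 .2007 .23 75 20; python3 plan.py .5158 .2007 .178 75 20;cat > f.py <<'E'
from fit import *
np.set_printoptions(precision=4,suppress=True)
S=ctrl.read_camera("side");T=ctrl.read_camera("top")
for n,t,P in (("S","roller",S),("T","roller",T)):
    for r in ctrl.look_for(P,t)[:2]: print(n,round(r["p"],2),toworld(r["position"],P))
def col(P,c,name):
    a=cv2.resize(P["color"][c[1]-30:c[1]+30,c[0]-40:c[0]+40,::-1],(400,300),interpolation=cv2.INTER_CUBIC);return a
cv2.imwrite("pics/r1.png",np.hstack([col(S,(258,145),""),col(T,(195,190),"")]))
E
python3 f.py
```

```text
rv [ 9.3  0.1 -3.9] sh [-15.5 -52.2 217.2] | q [-0.6979 -0.1715  2.2166  1.1388  1.6316 -0.5259] t 19.125 pos [ 0.4797 -0.0017  0.3188] open 1.001073395410361 F [ 0.1 -0.4 -0.2]
rv [ 9.3  0.1 -3.9] sh [-64.3 -51.8 235.1] | q [-0.6979 -0.1715  2.2166  1.1388  1.6316 -0.5259] t 19.125 pos [ 0.4797 -0.0017  0.3188] open 1.001073395410361 F [ 0.1 -0.4 -0.2]
S 0.56 [0.5334 0.2874 0.1151]
T 0.71 [0.5341 0.2971 0.1684]
```

In the tool's units: 235 mm / 500 = 0.47, -64 mm / 500 = -0.128, 9 degrees / 360 = 0.025.

Call:
send_rows:
  rows: "0.025 0 -0.0111 -0.128 -0.104 0.47 1;0.025 0 -0.0111 -0.128 -0.104 0.47 1;0.025 0 -0.0111 -0.128 -0.104 0.47 1;0.025 0 -0.0111 -0.128 -0.104 0.47 1;0.025 0 -0.0111 -0.128 -0.104 0.47 1;0.025 0 -0.0111 -0.128 -0.104 0.47 1"

```text
time: 20.08
eef_pos: [0.5162, 0.2011, 0.1787]
tcp_rot: [0.65, 0.498, 0.456, -0.347]
contact_force: [-0.3, -0.4, -0.2]
opening: 1.0
finger_force: 0.0
```

```bash
python3 plan.py .5425 .3005 .14 75 20
```

```text
rv [0.2 0.  0.1] sh [ -1.1  -0.8 109.8] | q [-0.2317  0.1399  2.2239  1.3433  1.3004 -0.7594] t 20.075 pos [0.5162 0.2011 0.1787] open 0.9998162057990201 F [-0.3 -0.4 -0.2]
```

Call:
send_rows:
  rows: "0 0 0 -0.002 -0.002 0.06 1;0 0 0 -0.002 -0.002 0.12 1;0 0 0 -0.002 -0.002 0.17 1;0 0 0 -0.002 -0.002 0.21 1;0 0 0 -0.002 -0.002 0.22 1;0 0 0 -0.002 -0.002 0.22 1"

```text
time: 20.82
eef_pos: [0.5425, 0.3003, 0.1408]
tcp_rot: [0.65, 0.499, 0.457, -0.346]
contact_force: [0.3, -0.4, -0.1]
opening: 0.997
finger_force: 0.0
```

```bash
python3 plan.py .5425 .3005 .14 75 20; python3 f.py
```

```text
rv [0.3 0.  0.2] sh [-0.7 -0.   0.4] | q [-0.0134  0.2877  2.1407  1.5208  1.1442 -0.8068] t 20.825 pos [0.5425 0.3003 0.1408] open 0.9969911346802471 F [ 0.3 -0.4 -0.1]
T 0.73 [0.5396 0.2961 0.1674]
```

View pics/r1.png

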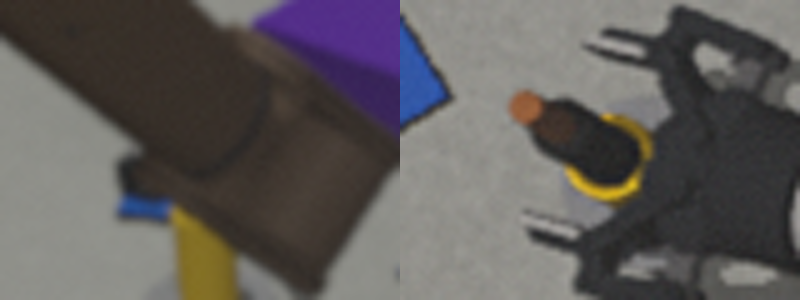

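The barrel at top crop (575,130) sits midway between the pads at (615,40) and (550,225). I'll close.

Call:
send_rows:
  rows: "0 0 0 0 0 0 -1;0 0 0 0 0 0 -1;0 0 0 0 0 0 -1;0 0 0 0 0 0 -1;0 0 0 0 0 0 -1;0 0 0 0 0 0 -1;0 0 0 0 0 0 -1;0 0 0 0 0 0 -1"
  grip_force: 70

```text
time: 22.02
eef_pos: [0.5415, 0.3015, 0.14]
tcp_rot: [0.65, 0.499, 0.456, -0.347]
contact_force: [-0.7, -0.0, 1.2]
opening: 0.334
finger_force: 68.7
```

```bash
python3 plan.py .5425 .3005 .26 75 20;python3 - <<'E'
from ik import *
np.set_printoptions(precision=2,suppress=True)
q=np.array(ctrl.get_state()["qpos"])
for pos,az,p,roll in [((.5425,.3005,.2),75,20,0),((.5425,.3005,.26),75,20,0),((.52,.15,.28),75,15,45),((.508,-.036,.24),75,0,90)]:
    r=ik(np.array(pos),ori(az,p,roll),[q]);print(r); q=r[0] if r else q
E
```

```text
rv [0.2 0.1 0.1] sh [112.5   1.6 -41.8] | q [-0.0113  0.2886  2.1414  1.5214  1.1439 -0.8069] t 22.025 pos [0.5415 0.3015 0.14  ] open 0.3339816237442287 F [-0.7 -0.   1.2]
[array([-0.01,  0.17,  2.14,  1.46,  1.16, -0.67])]
[array([-0.01,  0.06,  2.12,  1.41,  1.18, -0.53])]
[array([-0.35, -0.  ,  2.18,  1.31,  1.49,  0.17])]
[array([-0.71,  0.28,  2.09,  1.23,  1.88,  0.72])]
```

In the tool's units: 122 mm / 500 = 0.244, 112 mm / 500 = 0.224.

Call:
send_rows:
  rows: "0 0 0 0.016 0 -0.006 -1;0 0 0 0.046 0 -0.016 -1;0 0 0 0.08 0 -0.028 -1;0 0 0 0.116 0 -0.042 -1;0 0 0 0.152 0 -0.056 -1;0 0 0 0.19 0 -0.07 -1;0 0 0 0.224 0.002 -0.082 -1;0 0 0 0.244 0.002 -0.09 -1"

```text
time: 23.02
eef_pos: [0.5419, 0.3009, 0.2718]
tcp_rot: [0.65, 0.499, 0.457, -0.347]
contact_force: [0.1, 0.1, -2.5]
opening: 0.331
finger_force: 68.9
```

```bash
python3 plan.py .52 .13 .28 75 15 40
```

```text
rv [ 2.   4.8 40.2] sh [ -51.    23.5 -163.1] | q [-0.0123  0.0418  2.1137  1.4011  1.1745 -0.5114] t 23.025 pos [0.5419 0.3009 0.2718] open 0.33140468014734914 F [ 0.1  0.1 -2.5]
```

In the tool's units: -163 mm / 500 = -0.326, -150 mm / 500 = -0.3, 40 degrees / 360 = 0.1111.

Call:
send_rows:
  rows: "0 0 0.0139 -0.008 0.004 -0.028 -1;0 0.0028 0.0278 -0.02 0.01 -0.068 -1;0.0028 0.0056 0.0417 -0.036 0.016 -0.112 -1;0.0028 0.0056 0.0556 -0.05 0.022 -0.16 -1;0.0028 0.0083 0.0694 -0.064 0.03 -0.206 -1;0.0056 0.0111 0.0833 -0.078 0.036 -0.25 -1;0.0056 0.0139 0.1 -0.094 0.044 -0.3 -1;0.0056 0.0139 0.1111 -0.102 0.046 -0.326 -1"

```text
time: 24.02
eef_pos: [0.5193, 0.1291, 0.2778]
tcp_rot: [0.756, 0.237, 0.328, -0.514]
contact_force: [0.7, 0.3, -2.2]
opening: 0.335
finger_force: 68.9
```

```bash
python3 plan.py .534 -.043 .25 75 15 90
```

```text
rv [-0.1 -0.2 49.9] sh [ -14.5   89.3 -149.8] | q [-0.3944  0.0064  2.1795  1.2845  1.526   0.0734] t 24.025 pos [0.5193 0.1291 0.2778] open 0.33531294365840936 F [ 0.7  0.3 -2.2]
```

In the tool's units: -150 mm / 500 = -0.3, -138 mm / 500 = -0.276, 50 degrees / 360 = 0.1389.

Call:
send_rows:
  rows: "0 0 0.0167 -0.004 0.022 -0.036 -1;0 0 0.0333 -0.008 0.044 -0.074 -1;0 0 0.0528 -0.01 0.066 -0.112 -1;0 0 0.0722 -0.014 0.09 -0.152 -1;0 0 0.0917 -0.018 0.116 -0.194 -1;0 0 0.1111 -0.022 0.142 -0.236 -1;0 0 0.1278 -0.026 0.166 -0.276 -1;0 0 0.1389 -0.028 0.178 -0.3 -1"

```text
time: 25.02
eef_pos: [0.5348, -0.0431, 0.2506]
tcp_rot: [0.786, -0.104, 0.08, -0.604]
contact_force: [-1.0, 0.6, -1.9]
opening: 0.334
finger_force: 69.1
```

Call:
send_rows:
  rows: "0 0 0 0 0 0 -1;0 0 0 0 0 0 -1;0 0 0 0 0 0 -1;0 0 0 0 0 0 -1;0 0 0 0 0 0 -1;0 0 0 0 0 0 -1"

```text
time: 25.78
eef_pos: [0.5347, -0.0418, 0.2508]
tcp_rot: [0.786, -0.103, 0.08, -0.605]
contact_force: [-0.0, -0.5, -2.9]
opening: 0.33
finger_force: 69.1
```

```bash
python3 plan.py .534 -.043 .25 75 15 90; python3 e.py; python3 - <<'E'
from h import *
S=ctrl.read_camera("side");T=ctrl.read_camera("top")
for P in (S,T):
    for r in ctrl.look_for(P,"roller_mid")[:2]: print(round(r["p"],2),toworld(r["position"],P))
k=lambda p,c:cv2.resize(np.array(p["color"])[c[1]-75:c[1]+75,c[0]-100:c[0]+100,::-1],(400,300),interpolation=cv2.INTER_CUBIC)
cv2.imwrite("pics/f1.png",np.hstack([k(S,(320,200)),k(T,(350,200))]))
E
```

```text
rv [-0.2 -0.   0.1] sh [-0.3  1.1 -1. ] | q [-0.6764  0.205   2.021   1.1098  1.7243  0.8228] t 25.775 pos [ 0.5347 -0.0418  0.2508] open 0.32991372991539697 F [-0.  -0.5 -2.9]
0.65 [ 0.49793418 -0.01415354  0.2562218 ]Traceback (most recent call last):
  File "e.py", line 5, in <module>
    print("cup",mt.sum(),fit(lambda x:cup([x[0],x[1],.05]),[.535,-.288],[(hullof(mt),T)]))
                                                                          ~~~~~~^^^^
  File "fit.py", line 15, in hullof
    cv2.fillConvexPoly(M,cv2.convexHull(cv2.findNonZero(b)),1); return M
                         ~~~~~~~~~~~~~~^^^^^^^^^^^^^^^^^^^^
cv2.error: OpenCV(4.12.0) /io/opencv/modules/imgproc/src/convhull.cpp:143: error: (-215:Assertion failed) total >= 0 && (depth == CV_32F || depth == CV_32S) in function 'convexHull'
```

View pics/f1.png

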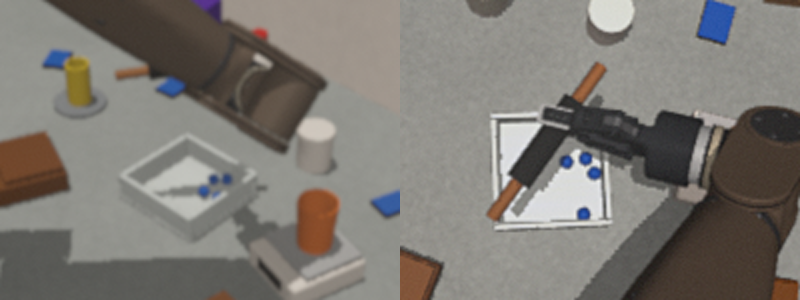

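The cup is upright on the scale and the balls are in the mould. The roller lies level over it, from top crop (490,215) to (600,70). One numeric check of its middle, then I'll hand in.

```bash
python3 - <<'E'
from h import *
T=ctrl.read_camera("top")
a=atz(295.5,232.5,.235,T);b=atz(349.5,159.5,.25,T);m=(a+b)/2
d=np.linalg.norm((a-b)[:2]);print(a,b,m,d,"offset",np.hypot(m[0]-.508,m[1]+.0365))
# tilt giving exact 0.21 length
for t in np.deg2rad([-15,-10,-5,0,5,10,15]):
    dz=.105*np.sin(t);a=atz(295.5,232.5,.247-dz,T);b=atz(349.5,159.5,.247+dz,T);print(np.rad2deg(t).round(),np.linalg.norm(a-b).round(4))
s=ctrl.get_state();print(s["contact_force"],s["finger_force"],np.abs(s["dq"]).max())
E
```

```text
[0.42924523 0.03310721 0.235     ] [ 0.59504636 -0.08305221  0.25      ] [ 0.5121458 -0.0249725  0.2425   ] 0.20244263809711427 offset 0.01225034114791986
-15.0 0.2187
-10.0 0.2123
-5.0 0.2072
0.0 0.2036
5.0 0.2017
10.0 0.2014
15.0 0.2029
[ 0.09211604 -0.21724461 -2.03976321] 69.06880617141724 0.0010727818354218871
```

```bash
python3 -c "
from plant import ctrl
print(ctrl.sign_off())"
```

```text
the job is handed in; nothing more can be done
None
```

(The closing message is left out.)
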